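# Tension the strip-saw blade and lock the tensioner

### The job

The blade of the little bench strip saw is slack. Wind its tension wheel clockwise by the upright handle until the wheel goes firm and the black gauge pointer stands between the two raised ribs, and leave it there; then swing the lock lever clockwise over to its stop. Work the tensioner only by its wheel, never by the pointer, and leave the other things on the bench where they are.

Things in the scene. Friction and masses are not known exactly. Their poses are not given: they have to be found in the camera images.
- saw: Fixed grey saw frame, 130 mm wide (own x) by 570 mm (own y, -90 to +480), +y roughly to the robot's left. Origin: on the bench below the wheel's axis. Along +y: gearbox 100 x 100 mm, 80 high, under the wheel; spring box 90 wide, top 70 high, to y = 237, with gauge and lock lever; thin horizontal blade, top 62 high; far post 93 high at y = 445.
- wheel (a joint): Angle q of the tension wheel, rad, grows clockwise seen from above, 0 slack, stop at 9.8; starts 0.2 to 4. At q the handle lies at direction -q from the saw's +x. Pointer travel = 5 mm per rad. Force at the handle: rises evenly from about 3 N slack to 15 N when properly tensioned (q = 8) and 18 N at the stop. Can be turned back; stays where left.
- hub (a point): Centre of the wheel's hub, on its vertical axis, 110 mm above the bench. The wheel is an aluminium disc of 136 mm diameter; rim underside 90 mm and top 104 mm above the bench, hub nut to 114 mm.
- handle (a point): Upright black cylindrical handle on the wheel, 22 mm diameter, fixed to the wheel 52 mm from its axis, from the disc's face (100 mm) to 150 mm above the bench. This point is on the handle's axis 130 mm above the bench. Can be pushed round from behind with the fingertips, or pinched from above.
- pointer (a joint): Travel of the gauge pointer, m, 0 slack, growing along the saw's +y. A black block 18 mm wide (saw x), 8 mm along y, from 71 to 91 mm above the bench, moved only by the wheel. Properly tensioned at 0.040; wholly between the ribs from 0.035 to 0.045. Do not touch it.
- gauge_mark (a point): Midpoint between the two raised steel ribs of the gauge (each 80 mm across with a gap in its middle that lets the pointer through, 4 mm thick, tops 82 mm above the bench, 18 mm clear between the two), at saw x = 0, y = 128 mm, 80 mm up. The pointer belongs here.
- lock (a joint): Angle of the lock lever, rad: 0 when it points along the saw's -x (towards the robot), growing as it swings clockwise seen from above towards the saw's +y, stop at 1.35 (locked). Starts between 0 and 0.3. Stiff to about 1.5 N at its knob, stays where it is left.
- lock_pivot (a point): Pivot of the lock lever, at saw x = 0, y = 205 mm, 76 mm above the bench; vertical axis.
- lock_knob (a point): Upright black knob at the lever's end, 22 mm diameter, 85 mm from the pivot, from 76 to 121 mm above the bench; the lever's flat bar (18 mm wide, 8 mm thick) has its top at 85 mm. This point is on the knob's axis 106 mm above the bench.
- wrench: Loose spanner 160 mm long lying along its own x, in front of the saw; origin under its middle. Leave alone.
- screwdriver: Loose screwdriver 180 mm long lying along its own x, in front of the saw; origin under its middle. Leave alone.
- oil: Loose white oil bottle, 52 mm diameter, 130 mm tall, beyond the gauge; origin under its centre. Leave alone.
- carton: Loose cardboard carton 90 x 150 x 47 mm, beyond the blade; origin under its centre. Leave alone.
- jar: Loose amber jar, 68 mm diameter, 85 mm tall, to the right of the wheel; origin under its centre. Leave alone.
- dish: Loose shallow steel dish of nibs, 90 x 130 x 30 mm, in front of the saw to the right; origin under its centre. Leave alone.

How it is judged:
By the outcome, as a careful person would: the job done as asked, in the order asked, and still so for the second after the job is handed in, with the robot touching nothing.
It also fails if it takes over 64 s, if anything falls off the work surface, if the arm or the gripper's body presses on something with over 40 N, if the wrist force passes 120 N, or if a joint passes its speed limit or range.

### The arm

A 6-joint arm with a two-finger parallel gripper is mounted at the origin on the work surface. World frame = base frame: x ahead of the robot, y to its left, z up, the work surface at z = 0. Lengths are in m, angles in rad, forces in N, time in s.
With the tool pointing down it reaches from about 0.375 to 0.9 m from the base axis. Payload 3.1 kg.
Tool frame: the origin (TCP) lies at the very end of the fingers, on their centre line; the grasp point (between the pads) lies 19 mm behind it (manip.pinch_z is the distance from the TCP to the grasp point, in m); z points along the fingers, y is the direction in which the jaws open and shut (so a half turn about z gives the same grasp; the last joint's range is limited). The gripper opens to 85 mm and grips with 20 to 120 N. Pads are 22 mm wide; open, the fingers measure 114 mm over their backs; the gripper's body (76 mm by 85 mm) begins 54 mm behind the grasp point. The pads swing forward as they close: fully open they stand 13 mm farther back than shut.
Start: joints at [-1.462, 0.527, 1.433, -0, 1.181, -0.178], TCP at [0.177, -0.599, 0.231] pointing down, gripper open.
Joint ranges: [-3.08, 3.08], [-0.75, 2.2], [0.22, 2.44], [-1.43, 4.57], [0, 2.65], [-2.85, 2.85]. Speed limits (rad/s): [2.79, 2.79, 3.14, 3.14, 3.14, 3.14].

### API

Orientations are given as a unit quaternion [x, y, z, w].
In Python, from station import manip gives the robot as it stands.
- The arm moves only by the tool drive_tool, never from a script. Its argument "increments" is a list of rows, each a list of 7 numbers: the closure in counts, from 0 (fully open) to 255 (shut), then the shift along the tool's x, y, z in cm, then the turn, a rotation vector about the tool's x, y, z in rad. A call has 1 to 20 rows; each row is the pose to reach, as a shift and turn from the pose commanded when the call began, along the tool's axes at that moment; what a row does not reach only later rows make up. A row lasts 1/10 s, in which the tool goes at most 50 mm and 8.59 degrees, less where a joint would pass 70% of its speed; a pose out of reach is approached as far as the arm can. A call with a gripper value outside its range is refused whole. The fingers move at their own pace and stop on an object; "force" is the grip in N (left out, the last holds). Time passes only in rows, so rows that repeat a pose let the fingers close. It gives the time, the measured TCP pose, the force and the opening at its end, in the units of the state.
- manip.sense(): the state, without advancing time (a new reading comes with each control period).
- manip.snapshot(name): name is "scene" or "top" or "wrist"; returns the picture (480x640x3 uint8, red, green, blue); there is no depth.
- manip.camera_model(name): a dict with "mtx" (3x3 intrinsics, pixels), "cam_to_world" (4x4, takes a point from camera to world coordinates). Camera axes: x right, y down, z forward; pixel columns grow to the right and rows downward; lengths in m; the calibration is good to about 2 mm. A picture is of the moment at which its call begins: read the wrist's pose just before it. camera_model takes no time and is no camera call; for the wrist camera it gives the pose at the moment of the call.
- manip.sign_off(): hands the job in, once; it reports no verdict.
The state is a dict: "t": time; "q": joint angles; "qd": joint speeds; "tau": joint torques, N m; "tcp_pos": TCP position; "tool_rot": TCP orientation; "force": force on the tool from outside, world axes, zero at the start; "ft_torque": the same for the moment, N m; "finger_gap": opening from 0.0 (shut) to 1.0 (fully open).
Only numpy, scipy, OpenCV 4.12 (cv2) and the standard library are available. Lean on these libraries where they do the work, as an engineer would, in place of code of your own. Each camera call takes 0.05 s, during which the arm holds its last target. There are 200 camera calls.

## Working session

There is one attempt and no reset: what is moved stays moved. The work goes in short steps, Python scripts to look and compute and a tool call to move; the robot and the scene stay as the last step left them, time stands still between calls to the robot, and variables do not carry over. Pictures are saved under pics/ and viewed, about 8 in all and at most 12, crops included, and the job is handed in when it is done.

Besides the shell and the picture viewer there is one more tool, called after ">>>" as a command line: name --pt "numbers of a row" for each row, then --argument value for the rest. drive_tool: Moves the arm, as the interface text tells. Its arguments: {"type":"object","properties":{"increments":{"type":"array","items":{"type":"array","items":{"type":"number"}}},"force":{"type":"number"}},"required":["increments"]}

```bash
ls; mkdir -p pics; python3 - <<'E'
from station import manip
import cv2
for n in("scene","top"):
    im=manip.snapshot(n); cv2.imwrite(f"pics/{n}0.png",im[:,:,::-1])
    m=manip.camera_model(n); print(n,m["mtx"],m["cam_to_world"])
s=manip.sense(); print(s)
E
```

```text
pics
scene [[474.36522002   0.         317.49882338]
 [  0.         474.36522002 237.55902833]
 [  0.           0.           1.        ]] [[ 0.47887005  0.65690918 -0.58236913  1.0868014 ]
 [ 0.87771897 -0.37119538  0.30302375 -0.33219895]
 [-0.01711365 -0.65626543 -0.754336    0.80546687]
 [ 0.          0.          0.          1.        ]]
top [[620.86642227   0.         318.41557653]
 [  0.         620.86642227 238.54597558]
 [  0.           0.           1.        ]] [[-3.44307937e-03 -9.86860647e-01  1.61537022e-01  3.04254255e-01]
 [-9.99993640e-01  3.54809631e-03  3.61645541e-04 -7.41737713e-02]
 [-9.30042665e-04 -1.61534750e-01 -9.86866587e-01  1.60189179e+00]
 [ 0.00000000e+00  0.00000000e+00  0.00000000e+00  1.00000000e+00]]
{'t': 0.1, 'q': array([-1.46148274e+00,  5.28361144e-01,  1.43379759e+00, -4.53695422e-05,
        1.18139730e+00, -1.78511695e-01]), 'qd': array([-0.00167114, -0.00194214, -0.00358853,  0.00093741, -0.00035076,
        0.00043665]), 'tau': array([ 1.56516599e-04, -4.43303776e+01, -1.78586161e+01, -2.25066815e-04,
        3.91069523e-03,  7.96923786e-06]), 'tcp_pos': array([ 0.17735363, -0.59862413,  0.23043143]), 'tool_rot': array([ 9.89660721e-01,  1.43424868e-01,  1.29933174e-05, -9.81829781e-04]), 'force': array([-0.164236  , -0.27324401, -0.49177347]), 'ft_torque': array([ 0.02035154, -0.04449488, -0.00625235]), 'finger_gap': 1.0012734510435903}
```

View pics/top0.png

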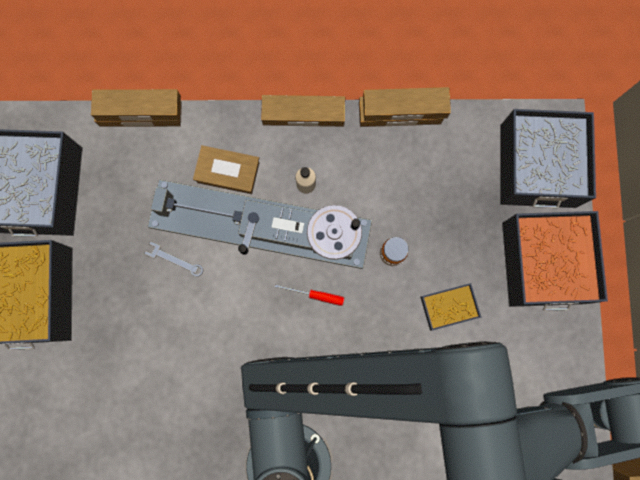

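View pics/scene0.png

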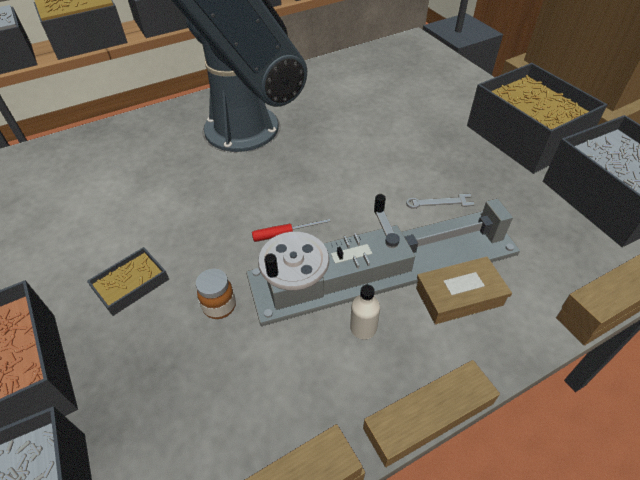

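The top view shows the hub at about (335,232), handle top at (356,224), lock pivot at (253,218) and knob at (243,249). I'll enlarge it to read these better.

```bash
python3 - <<'E'
import cv2
a=cv2.imread("pics/top0.png")[170:280,220:420]
cv2.imwrite("pics/crop0.png",cv2.resize(a,None,fx=4,fy=4,interpolation=cv2.INTER_CUBIC))
E
```

```text
(no output)
```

View pics/crop0.png

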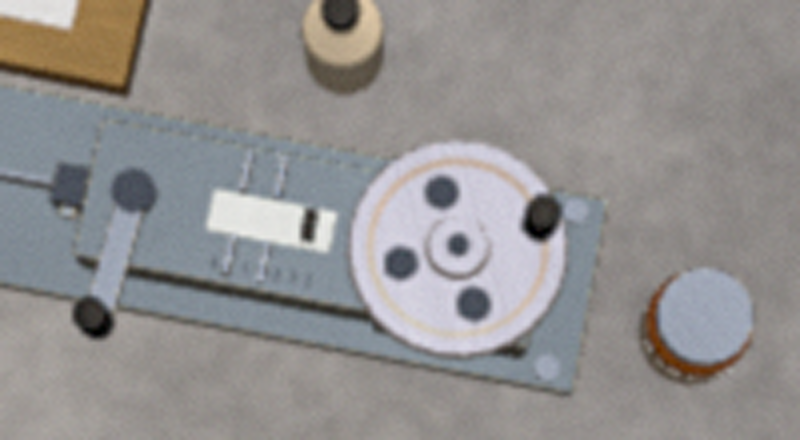

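```bash
cat > h.py <<'E'
import numpy as np
from station import manip
def ray(cam,u,v,z,m=None):
    m=m or manip.camera_model(cam); T=m["cam_to_world"]
    d=T[:3,:3]@np.linalg.solve(m["mtx"],[u,v,1]); o=T[:3,3]
    return o+d*(z-o[2])/d[2]
E
python3 - <<'E'
from h import *
np.set_printoptions(precision=4,suppress=True)
P={k:ray("top",*a) for k,a in dict(hub=(334.5,231.2,.114),handle=(356.2,223,.15),pivot=(253.2,217,.09),knob=(242.7,248.2,.121),pointer=(297.5,226,.091),mark=(283.6,224,.082),oil=(305,173,.13),jar=(396,249,.085)).items()}
for k in P: print(k,P[k])
print("scene handle",ray("scene",271,258,.15),"hub",ray("scene",293,254.5,.114),"knob",ray("scene",380,199,.121))
y=P["pivot"]-P["hub"]; print(np.hypot(*y[:2]));a=np.arctan2(y[1],y[0]);print("saw yaw",a-np.pi/2)
R=np.array([[np.sin(a),-np.cos(a)],[np.cos(a),np.sin(a)]])
for k in P: print(k,R@(P[k]-P["hub"])[:2])
h=R@(P["handle"]-P["hub"])[:2]; print("q",-np.arctan2(h[1],h[0]), np.hypot(*h))
E
```

```text
hub [ 0.5658 -0.1128  0.114 ]
handle [ 0.5791 -0.1637  0.15  ]
pivot [0.6065 0.0881 0.09  ]
knob [0.5237 0.109  0.121 ]
pointer [ 0.5832 -0.022   0.091 ]
mark [0.5901 0.013  0.082 ]
oil [ 0.7077 -0.0414  0.13  ]
jar [ 0.5257 -0.2651  0.085 ]
scene handle [ 0.5824 -0.1635  0.15  ] hub [ 0.5673 -0.1146  0.114 ] knob [0.5294 0.1047 0.121 ]
0.20496151955315656
saw yaw -0.20003374287685816
hub [0. 0.]
handle [ 0.0231 -0.0472]
pivot [-0.     0.205]
knob [-0.0853  0.2091]
pointer [-0.001   0.0925]
mark [-0.0012  0.1281]
oil [0.1249 0.0982]
jar [-0.009  -0.1572]
q 1.1150281244635551 0.052552750055330756
```

>>> drive_tool --pt "0 2 -1.2 0 0 0 -0.1" --pt "0 6 -3.6 0 0 0 -0.22" --pt "0 10 -6 0 0 0 -0.35" --pt "0 14 -8.4 0 0 0 -0.47" --pt "0 18 -10.8 0 0 0 -0.6" --pt "0 22 -13.2 0 0 0 -0.72" --pt "0 26 -15.5 0 0 0 -0.85" --pt "0 30 -17.9 0 0 0 -0.97" --pt "0 34 -20.2 0 0 0 -1.1" --pt "0 38 -22.6 0 0 0 -1.2" --pt "0 42 -25 0 0 0 -1.3" --pt "0 46 -27.3 0 0 0 -1.4" --pt "0 49 -29.1 0 0 0 -1.5" --pt "0 50.5 -30 0 0 0 -1.54" --pt "0 50.96 -30.26 0 0 0 -1.54" --pt "0 50.96 -30.26 0 0 0 -1.54" --pt "0 50.96 -30.26 0 0 0 -1.54" --force 40

```text
t: 1.8
tcp_pos: [0.5792, -0.1657, 0.2311]
tool_rot: [0.612, 0.791, -0.0, -0.0]
force: [-0.8, -0.5, -1.0]
finger_gap: 1.0
```

```bash
python3 - <<'E'
from h import *
import cv2
s=manip.sense();print(s["t"],s["q"],s["tcp_pos"],s["tool_rot"])
m=manip.camera_model("wrist");cv2.imwrite("pics/w1.png",manip.snapshot("wrist")[:,:,::-1])
i=np.linalg.inv(m["cam_to_world"])
for p in [(.5665,-.1137,.114),(.5799,-.1639,.15)]:
    c=m["mtx"]@(i@np.r_[p,1])[:3];print(c[:2]/c[2])
E
```

```text
1.8 [-4.63601258e-01  4.97485133e-01  1.49078558e+00 -7.81481363e-04
  1.15424834e+00 -7.18017119e-01] [ 0.57916696 -0.16568809  0.23110948] [ 6.11560834e-01  7.91197197e-01 -4.40078691e-04 -3.85376124e-04]
[323.44280511 154.52266011]
[324.24311531 246.48280923]
```

View pics/w1.png

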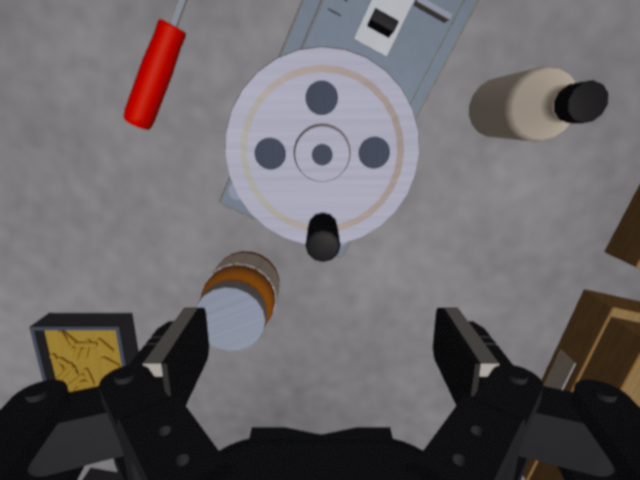

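The wrist view puts the hub at (322,154) and the handle top at (323,244), within 1–2 mm of prediction. I'll lower and grip.

>>> drive_tool --pt "0 0.1 0.05 2 0 0 0" --pt "0 0.15 0.1 5 0 0 0" --pt "0 0.15 0.1 8 0 0 0" --pt "0 0.15 0.1 10.5 0 0 0" --pt "0 0.15 0.1 11.6 0 0 0" --pt "0 0.15 0.1 11.6 0 0 0" --pt "255 0.15 0.1 11.6 0 0 0" --pt "255 0.15 0.1 11.6 0 0 0" --pt "255 0.15 0.1 11.6 0 0 0" --pt "255 0.15 0.1 11.6 0 0 0" --pt "255 0.15 0.1 11.6 0 0 0" --pt "255 0.15 0.1 11.6 0 0 0" --pt "255 0.15 0.1 11.6 0 0 0" --pt "255 0.15 0.1 11.6 0 0 0" --force 40

```text
t: 3.25
tcp_pos: [0.5802, -0.1631, 0.1163]
tool_rot: [0.61, 0.792, -0.001, -0.0]
force: [-3.1, -1.2, 5.9]
finger_gap: 0.244
```

```bash
python3 - <<'E'
import numpy as np
for d in (150,180):
  t=np.linspace(0,np.radians(d),21)[1:]
  print(d,[[255,round(5.2*(1-np.cos(a)),2),round(-5.2*np.sin(a),2),0,0,0,round(a,3)] for a in t])
E
```

```text
150 [[255, np.float64(0.04), np.float64(-0.68), 0, 0, 0, np.float64(0.131)], [255, np.float64(0.18), np.float64(-1.35), 0, 0, 0, np.float64(0.262)], [255, np.float64(0.4), np.float64(-1.99), 0, 0, 0, np.float64(0.393)], [255, np.float64(0.7), np.float64(-2.6), 0, 0, 0, np.float64(0.524)], [255, np.float64(1.07), np.float64(-3.17), 0, 0, 0, np.float64(0.654)], [255, np.float64(1.52), np.float64(-3.68), 0, 0, 0, np.float64(0.785)], [255, np.float64(2.03), np.float64(-4.13), 0, 0, 0, np.float64(0.916)], [255, np.float64(2.6), np.float64(-4.5), 0, 0, 0, np.float64(1.047)], [255, np.float64(3.21), np.float64(-4.8), 0, 0, 0, np.float64(1.178)], [255, np.float64(3.85), np.float64(-5.02), 0, 0, 0, np.float64(1.309)], [255, np.float64(4.52), np.float64(-5.16), 0, 0, 0, np.float64(1.44)], [255, np.float64(5.2), np.float64(-5.2), 0, 0, 0, np.float64(1.571)], [255, np.float64(5.88), np.float64(-5.16), 0, 0, 0, np.float64(1.702)], [255, np.float64(6.55), np.float64(-5.02), 0, 0, 0, np.float64(1.833)], [255, np.float64(7.19), np.float64(-4.8), 0, 0, 0, np.float64(1.963)], [255, np.float64(7.8), np
[... 1071 characters left out ...]
01), np.float64(-5.14), 0, 0, 0, np.float64(1.728)], [255, np.float64(6.81), np.float64(-4.95), 0, 0, 0, np.float64(1.885)], [255, np.float64(7.56), np.float64(-4.63), 0, 0, 0, np.float64(2.042)], [255, np.float64(8.26), np.float64(-4.21), 0, 0, 0, np.float64(2.199)], [255, np.float64(8.88), np.float64(-3.68), 0, 0, 0, np.float64(2.356)], [255, np.float64(9.41), np.float64(-3.06), 0, 0, 0, np.float64(2.513)], [255, np.float64(9.83), np.float64(-2.36), 0, 0, 0, np.float64(2.67)], [255, np.float64(10.15), np.float64(-1.61), 0, 0, 0, np.float64(2.827)], [255, np.float64(10.34), np.float64(-0.81), 0, 0, 0, np.float64(2.985)], [255, np.float64(10.4), np.float64(-0.0), 0, 0, 0, np.float64(3.142)]]
```

>>> drive_tool --pt "255 0.04 -0.68 0 0 0 0.131" --pt "255 0.18 -1.35 0 0 0 0.262" --pt "255 0.4 -1.99 0 0 0 0.393" --pt "255 0.7 -2.6 0 0 0 0.524" --pt "255 1.07 -3.17 0 0 0 0.654" --pt "255 1.52 -3.68 0 0 0 0.785" --pt "255 2.03 -4.13 0 0 0 0.916" --pt "255 2.6 -4.5 0 0 0 1.047" --pt "255 3.21 -4.8 0 0 0 1.178" --pt "255 3.85 -5.02 0 0 0 1.309" --pt "255 4.52 -5.16 0 0 0 1.44" --pt "255 5.2 -5.2 0 0 0 1.571" --pt "255 5.2 -5.2 0 0 0 1.571"

```text
t: 4.55
tcp_pos: [0.517, -0.1267, 0.1163]
tool_rot: [0.992, 0.127, 0.0, 0.001]
force: [-3.8, -4.2, 6.0]
finger_gap: 0.249
```

```bash
cat > st.py <<'E'
from h import *
s=manip.sense();p=s["tcp_pos"];d=p[:2]-[.5665,-.1137]
x,y=s["tool_rot"][:2];yaw=2*np.arctan2(y,x)
print("t",s["t"],"q6",s["q"][5],"r",np.hypot(*d),"qwheel",(-.2-np.arctan2(d[1],d[0]))%(2*np.pi),"grip offset",(yaw-np.arctan2(d[1],d[0]))%np.pi,"F",s["force"],"T",s["ft_torque"],p,"gap",s["finger_gap"])
E
python3 st.py
```

```text
t 4.55 q6 0.868984808675037 r 0.0511358338286992 qwheel 2.684807571491615 grip offset 3.139154804455753 F [-3.82372    -4.24912763  5.95073248] T [-0.5225066   0.62504562 -0.47722916] [ 0.51704083 -0.12668709  0.1163346 ] gap 0.24855012559009296
```

>>> drive_tool --pt "255 0.04 -0.68 0 0 0 0.131" --pt "255 0.18 -1.35 0 0 0 0.262" --pt "255 0.4 -1.99 0 0 0 0.393" --pt "255 0.7 -2.6 0 0 0 0.524" --pt "255 1.07 -3.17 0 0 0 0.654" --pt "255 1.52 -3.68 0 0 0 0.785" --pt "255 2.03 -4.13 0 0 0 0.916" --pt "255 2.6 -4.5 0 0 0 1.047" --pt "255 3.21 -4.8 0 0 0 1.178" --pt "255 3.85 -5.02 0 0 0 1.309" --pt "255 4.52 -5.16 0 0 0 1.44" --pt "255 5.2 -5.2 0 0 0 1.571" --pt "255 5.2 -5.2 0 0 0 1.571"

```text
t: 5.85
tcp_pos: [0.5539, -0.0644, 0.1163]
tool_rot: [0.791, -0.612, 0.001, 0.002]
force: [-6.0, -1.3, 4.6]
finger_gap: 0.247
```

```bash
python3 st.py
```

```text
t 5.85 q6 2.576530579608464 r 0.05084931258473348 qwheel 4.262962424307943 grip offset 0.004908630008924053 F [-6.02322936 -1.34228677  4.6052998 ] T [-0.19914333  0.80091147 -0.09807567] [ 0.55394793 -0.06442426  0.11631295] gap 0.24675375906416197
```

>>> drive_tool --pt "0 0 0 0 0 0 0" --pt "0 0 0 0 0 0 0" --pt "0 0 0 0 0 0 0" --pt "0 0 0 0 0 0 0" --pt "0 0 0 -1.5 0 0 0" --pt "0 0 0 -3 0 0 -0.1" --pt "0 0 0 -3 0 0 -0.24" --pt "0 0 0 -3 0 0 -0.38" --pt "0 0 0 -3 0 0 -0.52" --pt "0 0 0 -3 0 0 -0.66" --pt "0 0 0 -3 0 0 -0.8" --pt "0 0 0 -3 0 0 -0.94" --pt "0 0 0 -3 0 0 -1.08" --pt "0 0 0 -3 0 0 -1.22" --pt "0 0 0 -3 0 0 -1.36" --pt "0 0 0 -3 0 0 -1.5" --pt "0 0 0 -3 0 0 -1.64" --pt "0 0 0 -3 0 0 -1.78" --pt "0 0 0 -3 0 0 -1.92" --pt "0 0 0 -3 0 0 -2.0"

```text
t: 7.85
tcp_pos: [0.5544, -0.0619, 0.1452]
tool_rot: [0.941, 0.338, 0.0, -0.0]
force: [0.1, 1.0, -0.6]
finger_gap: 1.004
```

>>> drive_tool --pt "0 0 0 0 0 0 -0.14" --pt "0 0 0 0 0 0 -0.28" --pt "0 0 0 0 0 0 -0.42" --pt "0 0 0 0 0 0 -0.56" --pt "0 0 0 0 0 0 -0.7" --pt "0 0 0 0 0 0 -0.84" --pt "0 0 0 0 0 0 -0.98" --pt "0 0 0 0 0 0 -1.1" --pt "0 0 0 0 0 0 -1.14" --pt "0 0 0 1 0 0 -1.14" --pt "0 0 0 3 0 0 -1.14" --pt "0 0 0 3 0 0 -1.14" --pt "255 0 0 3 0 0 -1.14" --pt "255 0 0 3 0 0 -1.14" --pt "255 0 0 3 0 0 -1.14" --pt "255 0 0 3 0 0 -1.14" --pt "255 0 0 3 0 0 -1.14" --pt "255 0 0 3 0 0 -1.14" --pt "255 0 0 3 0 0 -1.14" --pt "255 0 0 3 0 0 -1.14"

```text
t: 9.85
tcp_pos: [0.554, -0.0623, 0.116]
tool_rot: [0.611, 0.791, -0.0, -0.0]
force: [-2.0, 0.6, 5.4]
finger_gap: 0.244
```

```bash
python3 st.py
```

```text
t 9.85 q6 -0.5670225308057933 r 0.05287977962929072 qwheel 4.27393495812234 grip offset 0.01673505468229064 F [-2.01820246  0.61452703  5.42766529] T [-0.1504116   0.44154469 -0.02139844] [ 0.55400976 -0.06231649  0.11598616] gap 0.244187308259704
```

>>> drive_tool --pt "255 -0.04 0.68 0 0 0 0.131" --pt "255 -0.18 1.35 0 0 0 0.262" --pt "255 -0.4 1.99 0 0 0 0.393" --pt "255 -0.7 2.6 0 0 0 0.524" --pt "255 -1.07 3.17 0 0 0 0.654" --pt "255 -1.52 3.68 0 0 0 0.785" --pt "255 -2.03 4.13 0 0 0 0.916" --pt "255 -2.6 4.5 0 0 0 1.047" --pt "255 -3.21 4.8 0 0 0 1.178" --pt "255 -3.85 5.02 0 0 0 1.309" --pt "255 -4.52 5.16 0 0 0 1.44" --pt "255 -5.2 5.2 0 0 0 1.571" --pt "255 -5.2 5.2 0 0 0 1.571"

```text
t: 11.15
tcp_pos: [0.6181, -0.1003, 0.116]
tool_rot: [0.992, 0.127, 0.0, 0.001]
force: [-1.9, -2.9, 4.6]
finger_gap: 0.244
```

```bash
python3 st.py
```

```text
t 11.15 q6 0.9786054467663363 r 0.05328148942743478 qwheel 5.82942660729311 grip offset 0.0002855976511108027 F [-1.86451438 -2.88588687  4.61385182] T [-0.30078241  0.25300721  0.02362853] [ 0.61807519 -0.100324    0.11595013] gap 0.24412482056557494
```

>>> drive_tool --pt "255 -0.04 0.68 0 0 0 0.131" --pt "255 -0.18 1.35 0 0 0 0.262" --pt "255 -0.4 1.99 0 0 0 0.393" --pt "255 -0.7 2.6 0 0 0 0.524" --pt "255 -1.07 3.17 0 0 0 0.654" --pt "255 -1.52 3.68 0 0 0 0.785" --pt "255 -2.03 4.13 0 0 0 0.916" --pt "255 -2.6 4.5 0 0 0 1.047" --pt "255 -3.21 4.8 0 0 0 1.178" --pt "255 -3.85 5.02 0 0 0 1.309" --pt "255 -4.52 5.16 0 0 0 1.44" --pt "255 -5.2 5.2 0 0 0 1.571" --pt "255 -5.2 5.2 0 0 0 1.571"

```text
t: 12.45
tcp_pos: [0.5835, -0.1645, 0.116]
tool_rot: [0.791, -0.612, 0.004, -0.001]
force: [3.6, -2.8, -1.5]
finger_gap: 0.246
```

```bash
python3 st.py
```

```text
t 12.45 q6 2.428874200693056 r 0.05354043015574484 qwheel 1.0485697134733298 grip offset 3.0730379339599985 F [ 3.56441549 -2.75311194 -1.52214031] T [-0.43104462 -0.34143182 -0.13021605] [ 0.58345515 -0.16448485  0.11595421] gap 0.2463919408242926
```

>>> drive_tool --pt "255 -0.04 0.67 0 0 0 0.06" --pt "255 -0.17 1.34 0 0 0 0.12" --pt "255 -0.39 1.98 0 0 0 0.18" --pt "255 -0.69 2.58 0 0 0 0.24" --pt "255 -0.97 3.02 0 0 0 0.28" --pt "255 -1.12 3.23 0 0 0 0.3" --pt "255 -1.12 3.23 0 0 0 0.3" --pt "255 -1.12 3.23 0 0 0 0.3"

```text
t: 13.25
tcp_pos: [0.5578, -0.1686, 0.116]
tool_rot: [-0.69, 0.723, -0.014, 0.004]
force: [19.1, -15.7, -17.0]
finger_gap: 0.247
```

```bash
python3 st.py; python3 - <<'E'
from h import *
import cv2
a=manip.snapshot("top")[170:280,220:370];b=manip.snapshot("scene")[200:310,240:430]
r=lambda i:cv2.resize(i[:,:,::-1],None,fx=4,fy=4,interpolation=cv2.INTER_CUBIC)
cv2.imwrite("pics/c2.png",np.hstack([r(a)[:,:0],r(b)])); cv2.imwrite("pics/c3.png",r(a))
E
```

```text
t 13.25 q6 2.7058403395355652 r 0.055623970290474695 qwheel 1.5286219191484536 grip offset 0.11137047395521193 F [ 19.05415045 -15.67096321 -17.0182435 ] T [-2.26196983 -1.88492073 -0.4195792 ] [ 0.55775751 -0.16863264  0.11598102] gap 0.24723265311753176
```

View pics/c2.png

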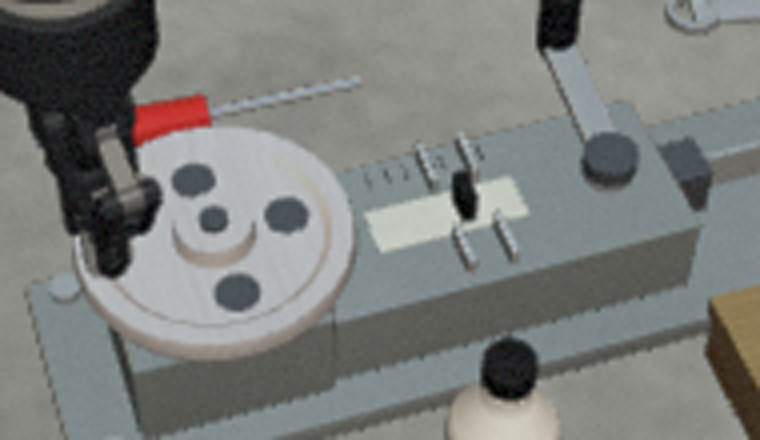

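>>> drive_tool --pt "0 -1.12 3.23 0 0 0 0" --pt "0 0 0 0 0 0 0" --pt "0 0 0 0 0 0 0"

```text
t: 13.65
tcp_pos: [0.5492, -0.1616, 0.1153]
tool_rot: [-0.691, 0.723, -0.002, 0.001]
force: [0.6, -0.5, 0.1]
finger_gap: 0.752
```

My first row there carried a leftover shift, so the wheel may have been nudged. I'll open fully, rise clear and check.

>>> drive_tool --pt "0 0 0 0 0 0 0" --pt "0 0 0 0 0 0 0" --pt "0 0 0 -3 0 0 0" --pt "0 0 0 -7 0 0 0" --pt "0 0 0 -10 0 0 0" --pt "0 0 0 -10 0 0 0"

```text
t: 14.25
tcp_pos: [0.549, -0.1611, 0.2201]
tool_rot: [-0.691, 0.723, -0.005, 0.002]
force: [0.8, 0.2, 0.1]
finger_gap: 1.0
```

```bash
python3 st.py; python3 - <<'E'
from h import *
import cv2
m=manip.camera_model("wrist")
b=manip.snapshot("scene")[200:310,240:430];w=manip.snapshot("wrist");np.savez("w.npz",**m)
r=lambda i,f:cv2.resize(i[:,:,::-1],None,fx=f,fy=f,interpolation=cv2.INTER_CUBIC)
o=np.zeros((600,800,3),np.uint8)
o[:330,:570]=r(b,3); cv2.imwrite("pics/c4.png",o[:330,:570]); cv2.imwrite("pics/w4.png",w[:,:,::-1])
E
```

```text
t 14.25 q6 2.705425195385656 r 0.050502572340958334 qwheel 1.7247823741038206 grip offset 0.30935845477927426 F [0.81013158 0.19768783 0.06782806] T [-0.00683895  0.03612148  0.0125072 ] [ 0.54899382 -0.16107133  0.22005836] gap 1.0002897817965797
```

View pics/c4.png

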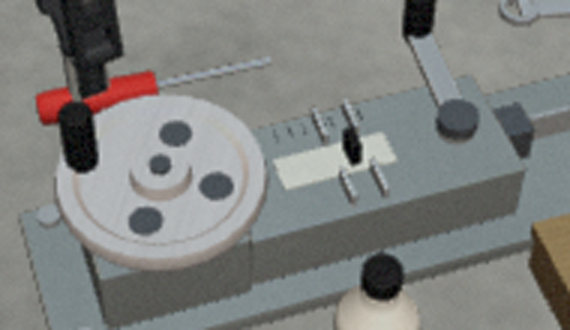

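View pics/w4.png

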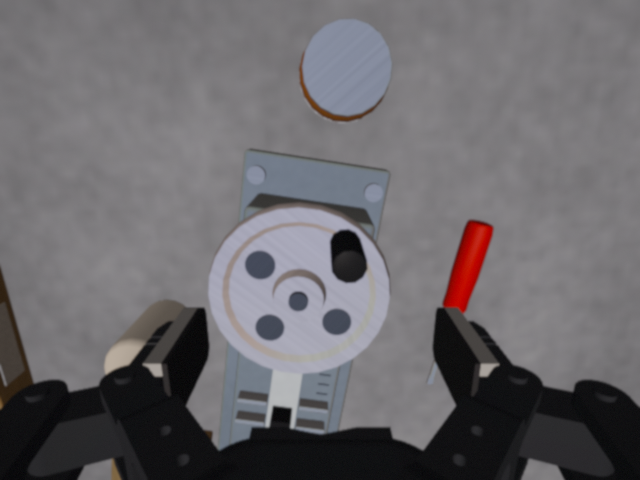

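```bash
python3 - <<'E'
from h import *
m=dict(np.load("w.npz"))
h=ray("w",349,266,.15,m);c=ray("w",298.5,301,.114,m);d=(h-c)[:2]
print(h,c,np.hypot(*d),"q",2*np.pi+(-.2-np.arctan2(d[1],d[0]))%(2*np.pi))
d=h[:2]-[.5665,-.1137];print("q hub0",2*np.pi+(-.2-np.arctan2(d[1],d[0])))
e=np.array([-.0+np.sin(.2),np.cos(.2)])
R=np.array([[np.cos(.2),-np.sin(.2)],[np.sin(.2),np.cos(.2)]])
for n,u,v,z in [("ptr top",351.5,131,.091),("ptr",352,147,.081),("rib1a",319,123,.082),("rib1b",348,186,.082),("rib2a",350,114,.082),("rib2b",380,178,.082)]:
    p=ray("scene",240+u/3,200+v/3,z);print(n,R@(p[:2]-[.5665,-.1137]))
E
```

```text
[ 0.53218258 -0.15342529  0.15      ] [ 0.56675679 -0.11444377  0.114     ] 0.05210503449824275 q 8.37953337879107
q hub0 8.36647208507234
ptr top [-0.00485159  0.13058863]
ptr [0.00042462 0.12947711]
rib1a [-0.02516702  0.11542354]
rib1b [0.03099119 0.11537605]
rib2a [-0.0262514   0.13787054]
rib2b [0.03118689 0.13730069]
```

The wheel is at q ≈ 8.37 by the handle (pointer about 0.042). In the scene crop the pointer at (352,145) stands between the ribs, which matches. Now the lock lever.

>>> drive_tool --pt "0 -0.7 0.1 0 0 0 -0.1" --pt "0 -2.1 0.3 0 0 0 -0.24" --pt "0 -3.5 0.5 0 0 0 -0.38" --pt "0 -4.9 0.7 0 0 0 -0.52" --pt "0 -6.3 0.9 0 0 0 -0.66" --pt "0 -7.7 1.1 0 0 0 -0.8" --pt "0 -9.1 1.3 0 0 0 -0.94" --pt "0 -10.5 1.5 0 0 0 -1.08" --pt "0 -11.9 1.7 0 0 0 -1.22" --pt "0 -13.3 1.9 0 0 0 -1.36" --pt "0 -14.7 2.1 0 0 0 -1.5" --pt "0 -16.1 2.3 0 0 0 -1.64" --pt "0 -17.5 2.5 0 0 0 -1.78" --pt "0 -18.9 2.7 0 0 0 -1.92" --pt "0 -20.3 2.9 0 0 0 -2.06" --pt "0 -21.7 3.1 0 0 0 -2.2" --pt "0 -23.1 3.3 0 0 0 -2.34" --pt "0 -24.5 3.5 0 0 0 -2.48" --pt "0 -25.9 3.6 0 0 0 -2.62" --pt "0 -26.72 3.67 0 0 0 -2.76"

```text
t: 16.35
tcp_pos: [0.5201, 0.1095, 0.2133]
tool_rot: [0.839, 0.544, -0.002, -0.001]
force: [-0.6, -0.5, 1.3]
finger_gap: 0.999
```

>>> drive_tool --pt "0 0 0 0 0 0 -0.14" --pt "0 0 0 0 0 0 -0.28" --pt "0 0 0 0 0 0 -0.42" --pt "0 0 0 0 0 0 -0.56" --pt "0 0 0 0 0 0 -0.7" --pt "0 0 0 0 0 0 -0.84" --pt "0 0 0 0 0 0 -0.98" --pt "0 0 0 0 0 0 -1.12" --pt "0 0 0 0 0 0 -1.26" --pt "0 0 0 0 0 0 -1.4" --pt "0 0 0 0 0 0 -1.54" --pt "0 0 0 0 0 0 -1.68" --pt "0 0 0 0 0 0 -1.76" --pt "0 0 0 0 0 0 -1.76" --pt "0 0 0 0 0 0 -1.76"

```text
t: 17.85
tcp_pos: [0.5209, 0.1085, 0.214]
tool_rot: [0.119, 0.993, -0.0, -0.001]
force: [0.6, -0.3, -0.4]
finger_gap: 0.999
```

```bash
python3 - <<'E'
from h import *
import cv2
s=manip.sense();x,y=s["tool_rot"][:2];print(s["t"],s["q"],s["tcp_pos"],s["tool_rot"],"yaw",2*np.arctan2(y,x))
m=manip.camera_model("wrist");np.savez("w.npz",**m);cv2.imwrite("pics/w5.png",manip.snapshot("wrist")[:,:,::-1])
E
```

```text
17.85 [-4.82363902e-03  4.26769108e-01  1.68213946e+00  4.35739850e-05
  1.03561566e+00 -1.33617785e+00] [0.52091755 0.10849967 0.21403468] [ 1.19446198e-01  9.92839593e-01 -1.49443895e-04 -1.45826865e-03] yaw 2.902128258444746
```

View pics/w5.png

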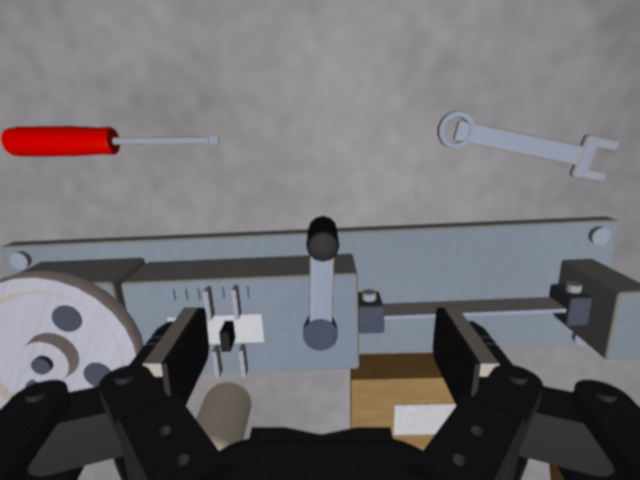

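```bash
python3 - <<'E'
from h import *
m=dict(np.load("w.npz"))
k=ray("w",323,246,.121,m);p=ray("w",320,333,.09,m);print(k,p,k-p)
x=np.array([np.cos(2.902),np.sin(2.902)]);y=np.array([x[1],-x[0]])
d=k[:2]-[.5209,.1085];print("knob in tool cm",d@x*100,d@y*100)
d=p[:2]-[.5209,.1085];print("pivot",d@x*100,d@y*100)
d=(k-p);print("L",np.pi-.2-np.arctan2(d[1],d[0]))
for n,u,v,z in [("ptr",227,327,.091),("ribL",213,302,.082),("ribL2",217,365,.082),("ribR",238,300,.082),("ribR2",244,362,.082)]:
    q=ray("w",u,v,z,m)[:2]-[.5665,-.1137];print(n,q[0]*.1987+q[1]*.98)
E
```

```text
[0.52238862 0.10948885 0.121     ] [0.60133229 0.08809138 0.09      ] [-0.07894366  0.02139748  0.031     ]
knob in tool cm -0.121143822409318 0.13138641143994215
pivot -8.29778239033891 -0.07385071190301185
L 0.06468781170105853
ptr 0.13290489722227142
ribL 0.12172662590776213
ribL2 0.11803344157554427
ribR 0.1414982187026224
ribR2 0.14065867684579994
```

>>> drive_tool --pt "0 -0.1 0.1 2 0 0 0" --pt "0 -0.15 0.1 5 0 0 0" --pt "0 -0.15 0.1 8 0 0 0" --pt "0 -0.15 0.1 11 0 0 0" --pt "0 -0.15 0.1 12.1 0 0 0" --pt "0 -0.15 0.1 12.1 0 0 0" --pt "255 -0.15 0.1 12.1 0 0 0" --pt "255 -0.15 0.1 12.1 0 0 0" --pt "255 -0.15 0.1 12.1 0 0 0" --pt "255 -0.15 0.1 12.1 0 0 0" --pt "255 -0.15 0.1 12.1 0 0 0" --pt "255 -0.15 0.1 12.1 0 0 0" --pt "255 -0.15 0.1 12.1 0 0 0" --force 30

```text
t: 19.2
tcp_pos: [0.5241, 0.1091, 0.0952]
tool_rot: [0.119, 0.993, 0.0, 0.001]
force: [-0.1, 0.8, 6.5]
finger_gap: 0.243
```

>>> drive_tool --pt "255 -0.07 1.1 0 0 0 0.13" --pt "255 -0.29 2.19 0 0 0 0.26" --pt "255 -0.64 3.23 0 0 0 0.39" --pt "255 -1.12 4.22 0 0 0 0.52" --pt "255 -1.73 5.14 0 0 0 0.65" --pt "255 -2.46 5.98 0 0 0 0.78" --pt "255 -3.28 6.71 0 0 0 0.91" --pt "255 -4.2 7.33 0 0 0 1.04" --pt "255 -5.18 7.83 0 0 0 1.17" --pt "255 -5.82 8.07 0 0 0 1.25" --pt "255 -6.23 8.19 0 0 0 1.3" --pt "255 -6.23 8.19 0 0 0 1.3" --pt "255 -6.23 8.19 0 0 0 1.3"

```text
t: 20.5
tcp_pos: [0.6039, 0.172, 0.0953]
tool_rot: [0.695, 0.719, -0.001, 0.001]
force: [-1.4, -5.9, 4.7]
finger_gap: 0.246
```

```bash
cat > st2.py <<'E'
from h import *
s=manip.sense();d=s["tcp_pos"][:2]-[.6065,.0875];x,y=s["tool_rot"][:2]
print(s["t"],"r",np.hypot(*d),"L",np.pi-.2-np.arctan2(d[1],d[0]),"Ltool",np.pi-.2-2*np.arctan2(y,x),s["force"],s["ft_torque"],s["finger_gap"],s["tcp_pos"])
E
python3 st2.py
```

```text
20.5 r 0.08453151723089877 L 1.3398991527457307 Ltool 1.3355901469088778 [-1.38115621 -5.86451266  4.71580627] [-0.87441771  0.17353796  0.2974842 ] 0.24619063347546588 [0.60388863 0.17199117 0.09525806]
```

>>> drive_tool --pt "255 0 0.2 0 0 0 0.02" --pt "255 0 0.4 0 0 0 0.04" --pt "255 0 0.6 0 0 0 0.06" --pt "255 0 0.6 0 0 0 0.06"

```text
t: 20.9
tcp_pos: [0.6039, 0.1718, 0.095]
tool_rot: [0.716, 0.698, -0.006, -0.003]
force: [-11.2, -7.0, 13.5]
finger_gap: 0.242
```

```bash
python3 st2.py
```

```text
20.9 r 0.0843847455908322 L 1.3396905633444227 Ltool 1.3958517446050478 [-11.17295345  -7.00243737  13.46190128] [-1.15130501  1.66807972  0.12229751] 0.2417811321818934 [0.60387557 0.17184392 0.09496636]
```

The lever is at its stop: no further motion, and the force rose to about 11 N. Releasing.

>>> drive_tool --pt "0 0 0 0 0 0 0" --pt "0 0 0 0 0 0 0" --pt "0 0 0 0 0 0 0" --pt "0 0 0 0 0 0 0" --pt "0 0 0 0 0 0 0" --pt "0 0 0 -3 0 0 0" --pt "0 0 0 -7 0 0 0" --pt "0 0 0 -11 0 0 0" --pt "0 0 0 -15 0 0 0" --pt "0 0 0 -15 0 0 0"

```text
t: 21.9
tcp_pos: [0.6135, 0.1749, 0.2512]
tool_rot: [0.716, 0.698, 0.006, 0.004]
force: [0.2, -0.8, 0.6]
finger_gap: 0.997
```

```bash
python3 - <<'E'
from h import *
import cv2
b=manip.snapshot("scene")[170:350,190:530]
cv2.imwrite("pics/c6.png",cv2.resize(b[:,:,::-1],None,fx=2.35,fy=2.35,interpolation=cv2.INTER_CUBIC)); print(b.shape)
E
```

```text
(180, 340, 3)
```

View pics/c6.png

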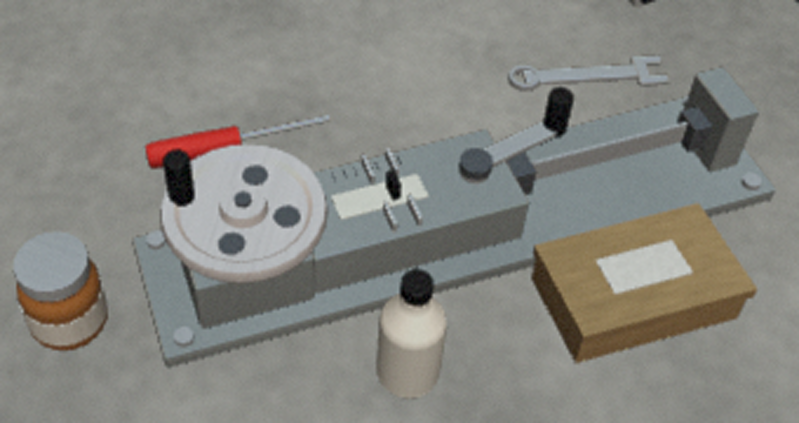

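```bash
python3 - <<'E'
from h import *
k=ray("scene",428.7,210.4,.121);d=k[:2]-[.6065,.0875];print(k,np.hypot(*d),"L",np.pi-.2-np.arctan2(d[1],d[0]))
manip.sign_off()
E
```

```text
[0.60465462 0.17113354 0.121     ] 0.08365389851190727 L 1.3487348023489194
the job is handed in; nothing more can be done
```

The blade is tensioned, the lock lever is over at its stop, and the job was handed in at about 22 s with the gripper open and clear.

- **Wheel:** I wound it clockwise by the handle, re-gripping once. It ended at about q = 8.37, with the pointer travel around 0.042 m. That is inside the 0.035–0.045 band, about 2–3 mm past the ideal 0.040.
- **Pointer:** it stood between the ribs in every later picture, and I never touched it. The scene view and the wrist view placed it 2–3 mm towards the far rib.
- **A mistake while letting go of the wheel:** one row carried a leftover shift as the fingers opened. This pushed the wheel on from about 7.8 to 8.37. Because it was still within the band, I left it there.
- **Lock lever:** I swung it clockwise until it stopped moving and the force built up to about 11 N. The last picture puts it at 1.35 rad, the stop.
- **Other things:** the spanner, screwdriver, bottle, carton and jar appear unmoved in the last picture. The dish was outside that crop, and the arm never went low near it.

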